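Fasten a chassis cover with a push rivet

ROBOT

A 6-joint arm with a two-finger parallel gripper is mounted at the origin on the work surface; the furniture and walls round the work are solid. World frame = base frame: x ahead of the robot, y to its left, z up, the work surface at z = 0. Lengths are in m, angles in rad, forces in N, time in s.
With the tool pointing down it reaches from about 0.3 to 0.85 m from the base axis. Payload 4.2 kg.
Tool frame: the origin (TCP) lies between the finger pads; the fingertips stand 8 mm ahead of it and the grasp point (between the pads) lies 11 mm behind it; z points along the fingers, y is the line along which they close (so a half turn about z gives the same grasp; the last joint's range is limited). The gripper opens to 91 mm and grips with 3 to 60 N. Pads are 32 mm wide; open, the fingers measure 118 mm over their backs; the gripper's body (76 mm by 178 mm) begins 60 mm behind the grasp point.
Start: joints at [1.153, 0.32, 1.565, -0, 1.257, -0.02], TCP at [0.223, 0.53, 0.2] pointing down, gripper open.
Joint ranges: [-3.11, 3.11], [-0.84, 2.01], [0.21, 2.61], [-1.34, 4.49], [0.05, 2.63], [-2.56, 2.56]. Speed limits (rad/s): [2.57, 2.57, 3.14, 3.14, 3.14, 3.14].

INTERFACE

Orientations are given as a unit quaternion [w, x, y, z].
In Python, from bench import ctrl gives the robot as it stands. Calls block until the motion is done:
- ctrl.move_to(position, orientation): joint-space move of the TCP to a pose.
- ctrl.servo_line(position, attitude=None, speed=0.15, stop_force=None): straight line of the TCP; attitude=None keeps the orientation; speed is the mean speed in m/s. With stop_force (N) it stops when the force on the tool has changed by that much, and returns True; else False.
- ctrl.move_j(angles): joint-space move.
- ctrl.move_gripper(opening, grasp_force=None): opening from 0.0 (shut) to 1.0 (fully open); grasp_force is the grip in N (None keeps the last); returns when the fingers have stopped.
- ctrl.dwell(seconds).
- ctrl.inverse_kinematics(position, orientation): joint angles nearest the present ones, or None.
- ctrl.read_state(): the state.
- ctrl.capture(name): name is "side" or "top" or "wrist"; returns (picture, depth): 400x640x3 uint8, blue, green, red; 400x640 float32, m along the optical axis (not along the pixel's ray), 0 where there is no reading.
- ctrl.get_calibration(name): a dict with "vfov" (degrees; the focal length in pixels is half the picture's height over the tangent of half this angle, whatever the lens; pixels are square), "cx", "cy" (the principal point, pixels), "k1" (the pictures are not rectified: a ray, as slopes to the right and down, at radius r is drawn at 1 + k1 r^2 times it, then the intrinsics apply), "cam_to_world" (4x4, takes a point from camera to world coordinates); the wrist camera has in their place "mount" (4x4, takes a point from camera to tool coordinates, whose origin is the TCP and whose axes are the flange's). Camera axes: x right, y up, looking along -z (the intrinsics and any distortion apply to the point x, -y, -z); pixel columns grow to the right and rows downward; lengths in m; the calibration is good to about 2 mm. A picture is of the moment at which its call begins: read the wrist's pose just before it. get_calibration takes no time and is no camera call.
A pose or a line that the arm cannot do raises ctrl.PlanningError and nothing moves.
- ctrl.finish_job(): hands the job in; it is judged then, once.
Trained networks look in the newest picture that a camera, given by its name, has taken for a name from the list of things; names that differ only in an ending like _2 or _b are one class to them, and where a whole thing is asked for, a point or a joint stands for the part that bears it (a point fixed in the world has none). Each returns a list of dicts, best first, with "score" (0 to 1); they miss things now and then, are a little off and sometimes report something else, mostly with a low value. They report only what shows in the picture. A call takes as long as a camera call. They do not tell look-alikes from the thing itself.
- ctrl.spot_in(query, camera): "at" ([x, y, z] in m, in the coordinates of the camera as it stood for that picture, good to about 4 mm: the middle of the surface that is visible of it).
- ctrl.outline_of(query, camera): "mask" (400x640 bool, what is visible of it).
- ctrl.tip_of(query, camera): "at" ([x, y, z] in m, in the coordinates of the camera as it stood for that picture, good to about 4 mm: a listed point, or the origin of a listed thing).
The state is a dict: "t": time; "joint_pos": joint angles; "qd": joint speeds; "joint_efforts": joint torques, N m; "position": TCP position; "eef_rot": TCP orientation; "force": force on the tool from outside, world axes, zero at the start; "wrist_torque": the same for the moment, N m; "finger_gap": opening from 0.0 (shut) to 1.0 (fully open); "grip_force": force on a finger pad.
Only numpy, scipy, OpenCV 4.12 (cv2) and the standard library are available. Lean on these libraries where they do the work, as an engineer would, in place of code of your own. Each camera call takes 0.05 s, during which the arm holds its last target. There are 200 camera calls.

TASK

Fasten the cover of the small metal chassis: take the loose push rivet out of the wooden stand, seat it fully in the empty corner hole of the cover with its centre pin still up, and only then press the pin down until it is flush with its collar. The cover sinks by an unknown amount before it bears firmly, and it cracks if it is ever pressed with more than 22 N. Leave the rivet fastened and let go, and do not disturb the screwdriver, the tape measure and the wood off-cut.

Things in the scene. Friction and masses are not known exactly. Their poses are not given: they have to be found in the camera images.
- rivet: loose black plastic push rivet, upright in the stand's middle hole. Round collar, 26 mm across, 11 mm high, to be gripped by its sides at any yaw; origin: centre of the collar's underside, z up. Below it a round shank, 12 mm across, 14 mm long, with tapered end; a grey centre pin, 10 mm across, stands up from the collar's middle. Pushing the pin spreads two small legs at the shank's end. 30 g
- rivet_pin (a joint): how far the centre pin is pushed into the rivet, in m: 0 = up (its top 8.3 mm above the collar's top), 0.008 = flush, on its end stop (0.3 mm above). It moves only above about 11 N and stays where it is left. A flat tool wider than the pin, such as shut fingertips, meets the collar about when the pin is flush
- pin_top (a point): centre of the top face of the rivet's centre pin (19.3 mm above the rivet's origin while the pin is up)
- cover: level aluminium plate, 150 x 110 x 5 mm, its top 35 to 58 mm above the bench; origin: centre of its underside, x along its length. Three corners carry fitted rivets (collars 11 mm high), the fourth an empty hole. It moves only straight down: holds its level up to about 5 N, then sinks 1 to 17 mm (unknown) for good until it meets a rubber seat, which gives 0.1 mm per N and springs back
- hole (a point): centre of the mouth of the empty hole in the cover, level with the cover's top face: through hole, 13.4 mm in diameter with a 1.5 mm chamfer; its centre lies 23 mm from the short edge and 22 mm from the long edge of the cover. Enough free space below it for the shank at every level of the cover
- chassis: low aluminium tray, 156 x 116 mm, 18 mm high, fixed to the bench (with a 16 mm screw tab beyond each short side), under the cover. Origin: centre of its underside, x along its long side
- stand: wooden block 84 x 46 x 30 mm, fixed to the bench, with three blind holes 14 mm in diameter, 22 mm deep, 27 mm apart along its length. Origin: centre of its underside, x along its length. The rivet stands in the middle hole, its collar resting on the top
- screwdriver: small screwdriver lying on the bench, 125 mm long; a bystander. Origin: under its middle
- tape_measure: pocket tape measure standing on the bench, 31 x 67 x 60 mm; a bystander. Origin: centre of its underside
- offcut: wood off-cut, 30 x 62 x 12 mm; a bystander. Origin: centre of its underside
Things that resemble listed ones, but are neither listed nor needed, are in the scene too. Several things have the shape of the rivet; the one meant has the colours described above.

How it is judged:
By the outcome, as a careful person would: the job done as asked, in the order asked, and still so for the second after the job is handed in, with the robot touching nothing.
It also fails if it takes over 48 s, if anything falls off the work surface, if the arm or the gripper's body presses on something with over 40 N, if the wrist force passes 120 N, or if a joint passes its speed limit or range.

## Working session

There is one attempt and no reset: what is moved stays moved. The work goes in short steps, each a Python script; the robot and the scene stay as the last script left them, time stands still between calls to the robot, and variables do not carry over. Pictures are saved under pics/ and viewed, at most 10 in all, crops included, and the job is handed in when it is done.

```bash
mkdir -p pics; ls
cat > h.py <<'E'
import numpy as np, cv2
from scipy.spatial.transform import Rotation as R
from bench import ctrl
def rot(q): return R.from_quat([q[1],q[2],q[3],q[0]]).as_matrix()
def down(yaw):  # tool z down, tool x at yaw
    q=(R.from_euler('z',yaw)*R.from_euler('x',np.pi)).as_quat(); return [q[3],q[0],q[1],q[2]]
def snap(name):
    s=ctrl.read_state(); im,d=ctrl.capture(name); c=ctrl.get_calibration(name)
    if 'mount' in c:
        T=np.eye(4); T[:3,:3]=rot(s['eef_rot']); T[:3,3]=s['position']; T=T@np.array(c['mount'])
    else: T=np.array(c['cam_to_world'])
    return im,d,c,T
def foc(c): return 200/np.tan(np.radians(c['vfov'])/2)
def rays(uv,c):
    f=foc(c); K=np.array([[f,0,c['cx']],[0,f,c['cy']],[0,0,1.]])
    # division done by fixed-point inverse of 1+k1 r^2
    p=cv2.undistortPoints(np.array(uv,float).reshape(-1,1,2),K,np.array([c['k1'],0,0,0,0.]),None,None,None)[:,0]
    return np.c_[p[:,0],-p[:,1],-np.ones(len(p))]
def atdepth(uv,dep,c,T):
    P=rays(uv,c)*np.asarray(dep,float).reshape(-1,1); return P@T[:3,:3].T+T[:3,3]
def atz(uv,z,c,T):
    r=rays(uv,c)@T[:3,:3].T; return T[:3,3]+r*((z-T[2,3])/r[:,2])[:,None]
def proj(P,c,T):
    p=(np.atleast_2d(P)-T[:3,3])@T[:3,:3]; x=p[:,0]/-p[:,2]; y=-p[:,1]/-p[:,2]
    k=1+c['k1']*(x*x+y*y); f=foc(c); return np.c_[c['cx']+f*x*k,c['cy']+f*y*k]
def cloud(d,c,T):
    v,u=np.mgrid[:400,:640]; return atdepth(np.c_[u.ravel(),v.ravel()],d.ravel(),c,T).reshape(400,640,3)
def w(at,T): return np.round(T[:3,:3]@np.array(at)+T[:3,3],4)
E
python3 - <<'E'
from h import *
for n in ('top','side'):
    im,d,c,T=snap(n); cv2.imwrite(f'pics/{n}0.png',im); np.savez(f'{n}0.npz',im=im,d=d,T=T)
    print(n,{k:c[k] for k in('vfov','cx','cy','k1')},T[:3,3])
    for q in ('rivet','cover','stand','chassis','screwdriver','tape_measure','offcut'):
        print(q,[(round(r['score'],2),w(r['at'],T), proj(w(r['at'],T),c,T).round()[0]) for r in ctrl.spot_in(q,n)])
    for q in ('pin_top','hole'):
        print(q,[(round(r['score'],2),w(r['at'],T), proj(w(r['at'],T),c,T).round()[0]) for r in ctrl.tip_of(q,n)])
print(ctrl.get_calibration('wrist'), ctrl.read_state()['eef_rot'])
E
```

```text
pics
top {'vfov': 47.68960948907852, 'cx': 325.35817086963766, 'cy': 197.8778390137533, 'k1': -0.11169748807903661} [ 0.37970965 -0.02847304  0.93479093]
rivet [(0.47, array([0.5702, 0.1023, 0.0409]), array([262., 193.]))]
cover [(0.81, array([ 0.5988, -0.1363,  0.0482]), array([380., 181.])), (0.23, array([ 0.7029, -0.0256,  0.0146]), array([326., 136.]))]
stand [(0.92, array([0.5642, 0.1007, 0.0322]), array([264., 197.]))]
chassis [(0.92, array([ 0.592 , -0.1308,  0.0465]), array([378., 184.]))]
screwdriver [(0.56, array([0.3865, 0.0213, 0.016 ]), array([301., 286.]))]
tape_measure [(0.92, array([ 0.3861, -0.1862,  0.0604]), array([408., 288.]))]
offcut [(0.77, array([ 0.6994, -0.0236,  0.0102]), array([325., 139.]))]
pin_top [(0.73, array([0.4111, 0.0257, 0.0024]), array([299., 274.])), (0.43, array([0.5386, 0.028 , 0.0328]), array([299., 210.])), (0.39, array([0.5667, 0.1016, 0.0511]), array([262., 194.]))]
hole [(0.91, array([ 0.5473, -0.1585,  0.0525]), array([392., 205.]))]
side {'vfov': 42.82912215356007, 'cx': 310.9692763191464, 'cy': 203.88188572356975, 'k1': 0.010763719878
[... 709 characters left out ...]
5432, 0.0231, 0.0348]), array([307., 198.])), (0.15, array([0.5641, 0.1048, 0.0307]), array([316., 174.]))]
hole [(0.93, array([ 0.5456, -0.1553,  0.0459]), array([312., 262.]))]
{'vfov': 68.22237083033492, 'cx': 320.83648297899947, 'cy': 198.61525378045422, 'k1': -0.026051909596446376, 'mount': array([[ 1.15116475e-04,  9.60225127e-01,  2.79226956e-01,
         7.89577603e-02],
       [ 9.99999989e-01, -1.36504282e-04,  5.71519601e-05,
        -1.81015758e-04],
       [ 9.29944232e-05,  2.79226946e-01, -9.60225132e-01,
        -1.84437324e-01],
       [ 0.00000000e+00,  0.00000000e+00,  0.00000000e+00,
         1.00000000e+00]])} [3.49431871e-06 1.97600177e-01 9.80282698e-01 5.39845571e-05]
```

View pics/top0.png

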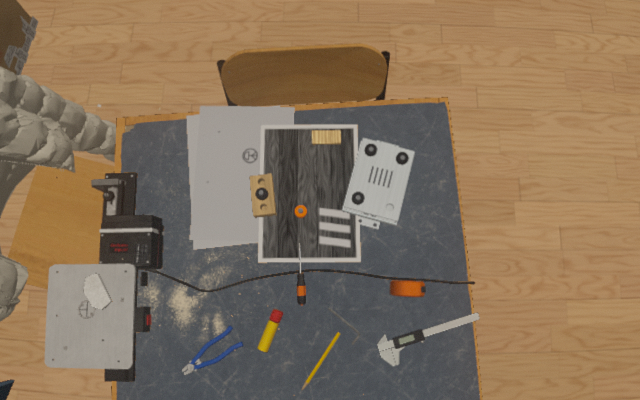

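View pics/side0.png

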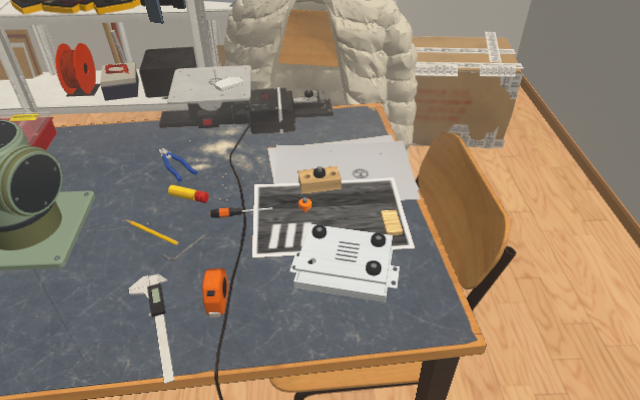

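The top view shows these rivet look-alikes:
- Black rivet in the stand at (262,193), with a round black collar. This is my choice.
- Orange rivet on the tray at (301,211).
- Three fitted black rivets on the cover at (371,150), (402,158) and (358,198).

The hole is near (392,205). Next I'll take close wrist views of the hole and the stand.

Run:
```python
from h import *
def look(n,xy,z,yaw):
    ctrl.move_to([*xy,z],down(yaw)); im,d,c,T=snap('wrist'); np.savez(n+'.npz',im=im,d=d,T=T)
    for q in ('hole','pin_top') :
        print(n,q,[(round(r['score'],2),w(r['at'],T),proj(w(r['at'],T),c,T).round()[0]) for r in ctrl.tip_of(q,'wrist')])
    print(ctrl.read_state()['t'],ctrl.read_state()['position']); return im
a=look('wh',(0.546,-0.157),0.16,np.radians(75))
b=look('ws',(0.567,0.102),0.15,np.radians(112))
cv2.imwrite('pics/w1.png',np.vstack([a[:,:],b])[::1]) if 0 else cv2.imwrite('pics/w1.png',cv2.resize(np.vstack([a,b]),(480,600),interpolation=cv2.INTER_AREA))
```

```text
wh hole [(0.62, array([ 0.5373, -0.151 ,  0.0495]), array([311., 190.]))]
wh pin_top [(0.7, array([0.5414, 0.0248, 0.0333]), array([266.,   8.])), (0.54, array([ 7.03e-01, -2.90e-02,  5.00e-04]), array([433.,  30.]))]
3.8333 [ 0.54621228 -0.15638733  0.16003535]
ws hole []
ws pin_top [(0.67, array([0.5744, 0.101 , 0.0511]), array([328., 198.])), (0.62, array([0.5439, 0.0267, 0.0348]), array([276., 244.]))]
5.0 [0.56726479 0.10054235 0.15010388]
```

View pics/w1.png

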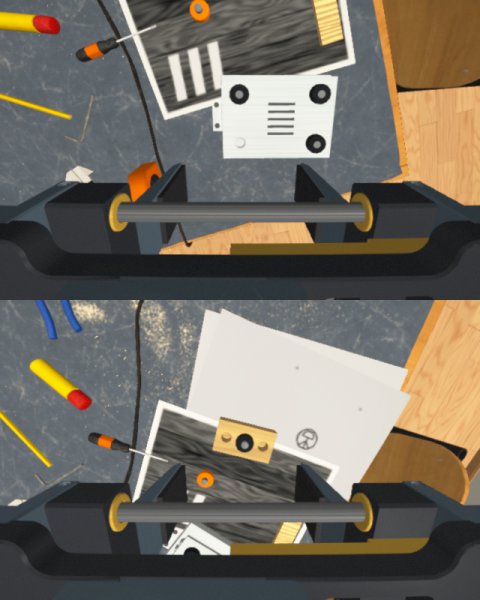

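Run:
```python
from h import *
c=ctrl.get_calibration('wrist'); out=[]
for n,(u,v) in (('wh',(320,189)),('ws',(326,191))):
    z=np.load(n+'.npz'); im,d,T=z['im'],z['d'],z['T']; P=cloud(d,c,T)
    g=cv2.cvtColor(im,cv2.COLOR_BGR2GRAY)
    print(n,'z at centre',np.round(P[v-2:v+3,u-2:u+3,2],4).tolist()[2],'ring',np.round([P[v+dy,u+dx,2] for dx,dy in((20,0),(0,-20),(-14,0),(0,14))],4))
    s=32; cr=cv2.resize(im[v-s:v+s,u-s:u+s],None,fx=6,fy=6,interpolation=cv2.INTER_CUBIC); out.append(cr)
    G=cv2.resize(g[v-s:v+s,u-s:u+s],None,fx=4,fy=4,interpolation=cv2.INTER_CUBIC)
    h=cv2.HoughCircles(cv2.GaussianBlur(G,(5,5),0),cv2.HOUGH_GRADIENT,1.5,20,param1=80,param2=20,minRadius=15,maxRadius=75)
    if h is not None:
        for x,y,r in h[0][:5]: print([round(float(k),1) for k in (u-s+x/4,v-s+y/4,r/4)])
cv2.imwrite('pics/c1.png',np.hstack(out))
```

```text
wh z at centre [0.0024, 0.0032, 0.0024, 0.0045, 0.0025] ring [0.0465 0.0467 0.0479 0.0464]
[320.1, 190.2, 7.0]
[311.8, 196.9, 14.8]
[307.3, 201.4, 10.3]
[315.6, 186.8, 10.6]
[288.9, 167.7, 3.8]
ws z at centre [0.0486, 0.0502, 0.0477, 0.0488, 0.0477] ring [0.0084 0.0288 0.0292 0.0291]
[326.1, 190.7, 12.3]
[301.7, 183.2, 6.6]
[350.4, 195.2, 6.6]
[345.6, 185.8, 17.3]
[328.3, 195.2, 7.5]
```

View pics/c1.png

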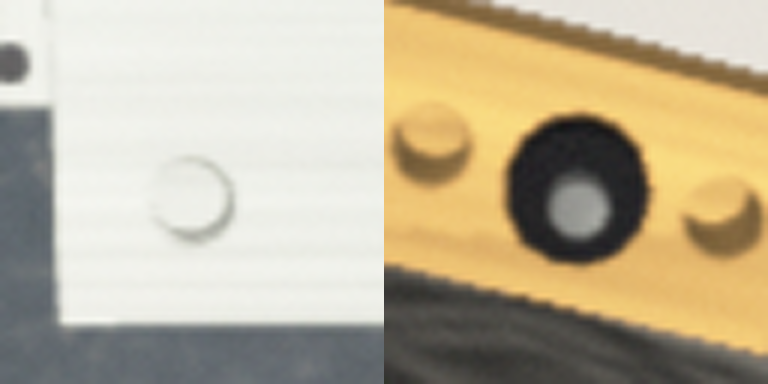

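The left crop shows the empty hole in the cover at full-frame (320.2,190.2). The right crop shows the black collar with its grey pin in the stand's middle hole: collar (326.1,190.7), pin about (326.7,193.7). The choice is confirmed, so I'll compute positions and grasp.

Run:
```python
from h import *
c=ctrl.get_calibration('wrist')
Th=np.load('wh.npz')['T'];Ts=np.load('ws.npz')['T']
hole=atz([(320.2,190.2)],.0475,c,Th)[0]
col=atz([(326.1,190.7)],.041,c,Ts)[0]; pin=atz([(326.7,193.7)],.0493,c,Ts)[0]
print('hole',hole,'edge dist',np.linalg.norm(atz([(297.2,190.2)],.0475,c,Th)[0]-hole),'col',col,'pin',pin)
# plane-fit check with top cam
np.save('hole.npy',hole)
p=(col+pin)[:2]/2
yaw=np.radians(112); q=down(yaw)
ctrl.move_to([*p,.085],q); ctrl.servo_line([*p,.041],speed=.05)
s=ctrl.read_state(); print('pos',s['position'],s['force'],s['t'])
ctrl.move_gripper(0.0,12)
s=ctrl.read_state(); print('gap mm',s['finger_gap']*91,s['grip_force'],s['position'],s['force'],s['wrist_torque'],s['t'])
im,d,c,T=snap('wrist'); cv2.imwrite('pics/g1.png',cv2.resize(im[140:360,160:480],None,fx=2,fy=2))
np.savez('wg.npz',im=im,d=d,T=T)
```

```text
hole [ 0.54615108 -0.15448071  0.0475    ] edge dist 0.02388893430912803 col [0.57137826 0.10484648 0.041     ] pin [0.5721465  0.10415699 0.0493    ]
pos [0.57202681 0.10455542 0.04125487] [-0.08525254  0.51873391  0.54309023] 6.4
gap mm 0.29755571891919363 0.0 [0.57174503 0.10450609 0.04100744] [-0.61660574 -0.98816828  0.01176156] [-0.03019746  0.04980937  0.03055929] 7.7667
```

View pics/g1.png

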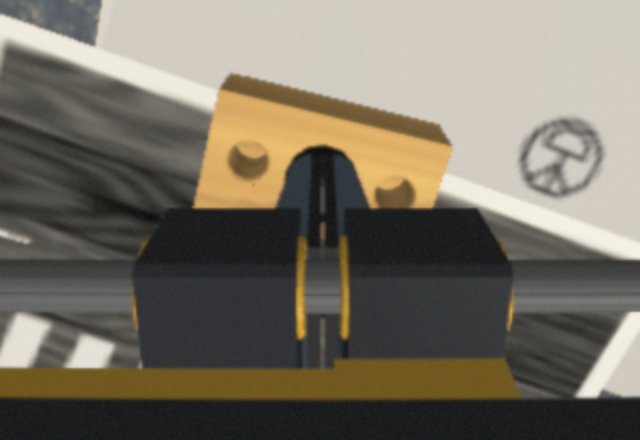

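The fingers shut to a 0.3 mm gap, and a dark arc shows beyond them at full-frame (320,215). The rivet may not be between the pads, so I'll check from the side before moving.

Run:
```python
from h import *
z=np.load('wg.npz'); c=ctrl.get_calibration('wrist'); P=cloud(z['d'],c,z['T'])
for v in range(208,262,4): print(v,np.round(P[v,320],4),np.round(P[v,312,2],3),np.round(P[v,330,2],3))
im,d,c,T=snap('side'); cv2.imwrite('pics/s1.png',cv2.resize(im[110:230,240:400],None,fx=4,fy=4,interpolation=cv2.INTER_CUBIC))
s=ctrl.read_state(); print(s['finger_gap'],s['grip_force'],s['t'])
```

```text
208 [0.5654 0.1182 0.0298] 0.03 0.032
212 [0.5664 0.1157 0.0303] 0.031 0.03
216 [0.5665 0.1156 0.0382] 0.036 0.034
220 [0.5673 0.1136 0.0403] 0.06 0.061
224 [0.5685 0.1106 0.0391] 0.068 0.067
228 [0.5694 0.1084 0.0406] 0.073 0.073
232 [0.5695 0.108  0.0466] 0.079 0.08
236 [0.5703 0.1062 0.0485] 0.085 0.083
240 [0.5713 0.1036 0.0485] 0.09 0.09
244 [0.5722 0.1014 0.0494] 0.094 0.094
248 [0.575  0.0944 0.0398] 0.099 0.099
252 [0.5779 0.0872 0.0303] 0.103 0.102
256 [0.5792 0.0841 0.03  ] 0.105 0.106
260 [0.5855 0.0682 0.0039] 0.142 0.146
0.0023959891785730273 0.0 7.8667
```

View pics/s1.png

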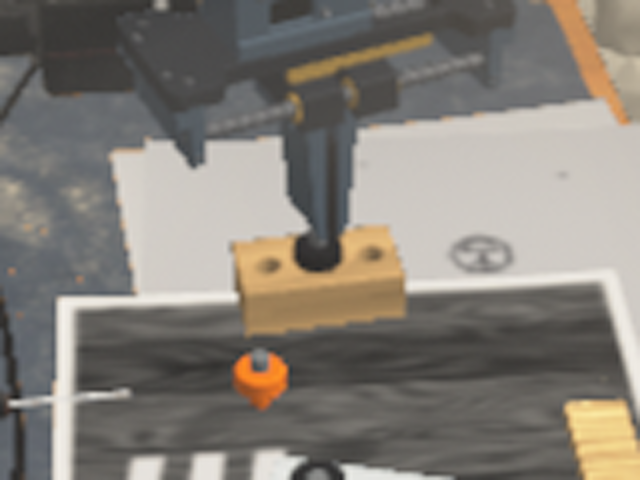

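Run:
```python
from h import *
z=np.load('wg.npz'); c=ctrl.get_calibration('wrist'); P=cloud(z['d'],c,z['T']); T=z['T']
s=ctrl.read_state(); Rt=rot(s['eef_rot']); L=(P-np.array(s['position']))@Rt*1000
for v in (222,230,240,246): print(v,[(u,*np.round(L[v,u]).astype(int).tolist()) for u in range(298,346,4)])
print('tip px (y=+-0, z=8mm, x=+-16)',proj([np.array(s['position'])+Rt@np.array(a) for a in ([.016,0,.008],[.016,.013,.008],[.016,-.013,.008],[0,0,.008])],c,T).round())
```

```text
222 [(298, 5, -16, 12), (302, 5, -13, 10), (306, 17, -9, -22), (310, 17, -7, -22), (314, 17, -4, -22), (318, 16, -2, -19), (322, 16, 0, -18), (326, 16, 3, -19), (330, 18, 5, -23), (334, 18, 7, -23), (338, 5, 12, 11), (342, 4, 15, 12)]
230 [(298, -2, -16, 12), (302, 17, -11, -34), (306, 17, -8, -35), (310, 18, -6, -35), (314, 17, -4, -34), (318, 16, -2, -31), (322, 16, 0, -32), (326, 16, 3, -32), (330, 17, 5, -34), (334, 17, 7, -34), (338, 17, 9, -34), (342, -2, 15, 12)]
240 [(298, 17, -12, -47), (302, 17, -10, -47), (306, 18, -8, -48), (310, 18, -6, -48), (314, 16, -4, -45), (318, 16, -2, -45), (322, 16, 0, -44), (326, 16, 2, -45), (330, 18, 4, -49), (334, 17, 6, -48), (338, 17, 8, -48), (342, 17, 10, -47)]
246 [(298, 39, -7, -100), (302, 39, -6, -100), (306, 38, -5, -99), (310, 18, -5, -56), (314, 16, -4, -51), (318, 16, -2, -52), (322, 16, 0, -53), (326, 16, 2, -51), (330, 18, 4, -55), (334, 39, 4, -100), (338, 39, 5, -100), (342, 38, 6, -98)]
tip px (y=+-0, z=8mm, x=+-16) [[321. 208.]
 [340. 208.]
 [302. 208.]
 [321. 230.]]
```

Run:
```python
from h import *
im=np.load('wg.npz')['im']; cr=im[195:260,285:357]
cr=np.clip(cr.astype(float)*1.8,0,255).astype(np.uint8)
cv2.imwrite('pics/g2.png',cv2.resize(cr,None,fx=9,fy=9,interpolation=cv2.INTER_CUBIC))
```

```text
(no output)
```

View pics/g2.png

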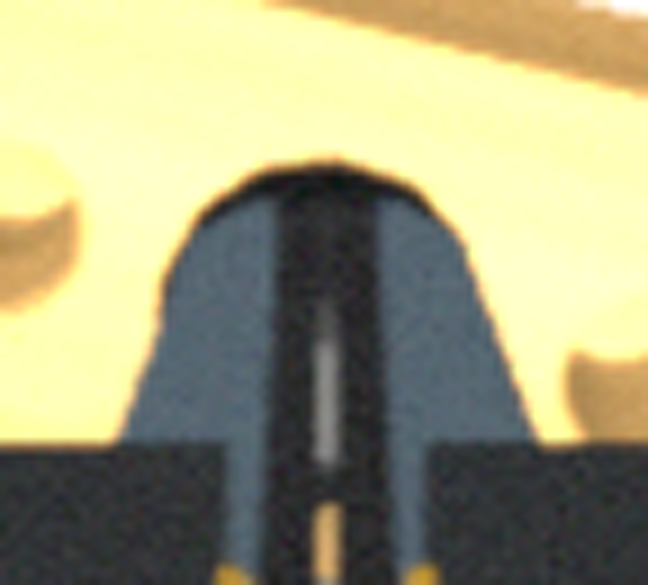

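Run:
```python
from h import *
c=ctrl.get_calibration('wrist'); M=np.array(c['mount'])
for n in ('ws','wh','wg'):
    z=np.load(n+'.npz'); P=cloud(z['d'],c,M)*1000; L=P.reshape(-1,3)
    k=(z['d'].ravel()>0)&(L[:,2]<25)&(L[:,2]>-80)&(abs(L[:,0])<30)&(abs(L[:,1])<70)
    Q=L[k]; o=Q[np.argsort(-Q[:,2])]
    print(n,len(Q),'z hist',np.histogram(Q[:,2],np.arange(-80,26,7))[0], '\n',o[::max(1,len(o)//12)].round(0).tolist()[:12])
im,d,cs,T=snap('side')
s=ctrl.read_state(); Rt=rot(s['eef_rot']); p=np.array(s['position'])
for zz in (.008,-.005,-.015,-.025): print(zz,((proj(p+Rt@np.array([0,0,zz]),cs,T)-[240,110])*4).round())
```

```text
ws 6006 z hist [ 755 1344  748  638  532  496  473  450  403  167    0    0    0    0
    0] 
 [[6.0, -47.0, -13.0], [-12.0, -45.0, -23.0], [18.0, -52.0, -31.0], [17.0, 49.0, -38.0], [4.0, 46.0, -45.0], [18.0, 49.0, -52.0], [-12.0, -46.0, -57.0], [-13.0, -46.0, -62.0], [-3.0, -46.0, -67.0], [-7.0, -48.0, -69.0], [-9.0, -49.0, -71.0], [18.0, 50.0, -75.0]]
wh 5997 z hist [ 744 1361  744  637  528  499  471  444  407  162    0    0    0    0
    0] 
 [[7.0, 46.0, -13.0], [10.0, 45.0, -23.0], [16.0, 45.0, -31.0], [9.0, -46.0, -38.0], [17.0, 51.0, -45.0], [15.0, -45.0, -52.0], [13.0, 45.0, -57.0], [-9.0, 46.0, -62.0], [-10.0, -46.0, -67.0], [-2.0, 46.0, -69.0], [17.0, -52.0, -71.0], [-0.0, -49.0, -75.0]]
wg 6595 z hist [  35  526  141  138  257  207  180  143  114   31   33   83 1114 3201
  392] 
 [[21.0, 10.0, 25.0], [-13.0, 29.0, 15.0], [18.0, 2.0, 12.0], [1.0, 21.0, 12.0], [11.0, -37.0, 12.0], [26.0, -26.0, 11.0], [1.0, 41.0, 11.0], [-8.0, -37.0, 11.0], [15.0, -33.0, 10.0], [18.0, 7.0, -23.0], [15.0, 0.0, -45.0], [16.0, -2.0, -66.0]]
0.008 [[318. 252.]]
-0.005 [[318. 232.]]
-0.015 [[318. 216.]]
-0.025 [[318. 201.]]
```

The wrist depth puts the fingertips about 13.5 mm behind the TCP. That matches what I saw: the fingers shut above the untouched rivet. I'll touch the stand top lightly to measure the true tip offset, then grip.

Run:
```python
from h import *
ctrl.move_gripper(0.55,15); s=ctrl.read_state(); p=list(s['position'])
p[0],p[1]=.5718,.1045
ctrl.servo_line([p[0],p[1],.026],speed=.03,stop_force=4)
hit=ctrl.servo_line([p[0],p[1],.008],speed=.01,stop_force=3)
s=ctrl.read_state(); zc=s['position'][2]; print('hit',hit,'z',zc,s['force'],s['t'])
ctrl.servo_line([p[0],p[1],zc+.0015],speed=.02)
ctrl.move_gripper(0.0,20); s=ctrl.read_state(); print('gap mm',s['finger_gap']*91,s['grip_force'],s['force'],s['position'],s['t'])
```

```text
hit True z 0.016224537578996452 [-0.72590827  0.30589785  5.23378577] 10.4917
gap mm 24.723578645491852 19.999705794034526 [0.52535418 0.32124269 0.21920342] [0.57175233 0.10450284 0.01763641] 11.275
```

Run:
```python
from h import *
hole=np.load('hole.npy'); q=down(np.radians(75))
ctrl.servo_line([.57175,.1045,.07],speed=.1)
ctrl.move_to([hole[0],hole[1],.13],q); ctrl.dwell(.2)
im,d,c,T=snap('wrist'); np.savez('wh2.npz',im=im,d=d,T=T)
s=ctrl.read_state(); print(s['position'],s['finger_gap']*91,s['grip_force'],s['force'],s['t'])
u0,v0=proj(hole,c,T)[0]; print('pred hole px',u0,v0)
a,b=int(u0),int(v0); k=26
G=cv2.resize(cv2.cvtColor(im,cv2.COLOR_BGR2GRAY)[b-k:b+k,a-k:a+k],None,fx=4,fy=4,interpolation=cv2.INTER_CUBIC)
h=cv2.HoughCircles(cv2.GaussianBlur(G,(5,5),0),cv2.HOUGH_GRADIENT,1.5,20,param1=80,param2=20,minRadius=22,maxRadius=50)
if h is not None:
    for x,y,r in h[0][:4]:
        uv=(a-k+x/4,b-k+y/4); print(np.round([*uv,r/4],1),atz([uv],.0475,c,T)[0].round(4))
P=cloud(d,c,T); print('cover z',np.round([P[b-18,a,2],P[b-15,a+20,2],P[b,a+25,2]],4), 'chassis hits')
L=cv2.resize(im[150:270,240:400],None,fx=5,fy=5,interpolation=cv2.INTER_CUBIC); cv2.imwrite('pics/h2.png',np.clip(L*1.3,0,255).astype(np.uint8))
```

```text
[ 0.54632889 -0.15333569  0.12967519] 24.509037997978343 19.999918090179563 [-0.07975197  0.00976429 -0.52832051] 13.2417
pred hole px 321.036206102828 201.37279973721522
[321.1 201.1   5.8] [ 0.5463 -0.1542  0.0475]
[330.4 216.1   9.7] [ 0.5511 -0.171   0.0475]
cover z [0.0478 0.048  0.0474] chassis hits
```

View pics/h2.png

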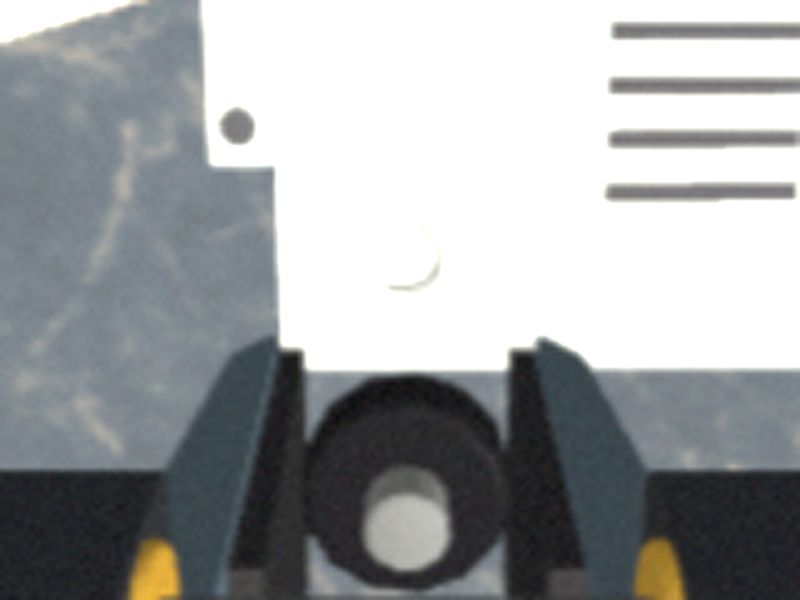

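Run:
```python
from h import *
c=ctrl.get_calibration('wrist'); T=np.load('wh2.npz')['T']; s=ctrl.read_state(); p=np.array(s['position']); Rt=rot(s['eef_rot'])
pin=atz([(321.2,256.4)],p[2]+.0317,c,T)[0]; col=atz([(321.5,248)],p[2]+.0234,c,T)[0]
hole=atz([(321.1,201.1)],.0475,c,T)[0]
for n,a in(('pin',pin),('col',col),('hole',hole)): print(n,a.round(4),'tool',((a-p)@Rt*1000).round(1))
print(p)
```

```text
pin [ 0.5464 -0.1532  0.1614] tool [  0.1   0.  -31.7]
col [ 0.5469 -0.152   0.1531] tool [  1.4   0.2 -23.4]
hole [ 0.5463 -0.1542  0.0475] tool [-0.9  0.2 82.2]
[ 0.54632889 -0.15333569  0.12967519]
```

Run:
```python
from h import *
x,y=.5463,-.1543
ctrl.servo_line([x,y,.056],speed=.08); ctrl.dwell(.15)
s=ctrl.read_state(); print(s['position'],s['force'])
f0=np.array(s['force'])
hit=ctrl.servo_line([x,y,.031],speed=.012,stop_force=4)
s=ctrl.read_state(); print(hit,s['position'],np.array(s['force'])-f0,s['wrist_torque'],s['finger_gap']*91,s['t'])
```

```text
[ 0.54669123 -0.15443255  0.05660344] [-0.4129148   0.98136582 -0.36680843]
True [ 0.54556429 -0.15421453  0.03397254] [-0.06272861 -1.82038262  3.77889617] [-0.05145073  0.00540062 -0.00537124] 24.784393955432215 16.075
```

Run:
```python
from h import *
s=ctrl.read_state(); f0=s['force'][2]; p=s['position']; print(s['position'],f0)
hit=ctrl.servo_line([p[0],p[1],.010],speed=.01,stop_force=5)
s=ctrl.read_state(); print(hit,s['position'],s['force'],s['finger_gap']*91,s['t'])
ctrl.servo_line([p[0],p[1],s['position'][2]+.0005],speed=.01)
ctrl.move_gripper(0.5,10); s=ctrl.read_state(); print(s['position'],s['force'])
p=s['position']; ctrl.servo_line([p[0],p[1],p[2]+.10],speed=.12); ctrl.dwell(.1)
im,d,c,T=snap('wrist'); np.savez('wr.npz',im=im,d=d,T=T); s=ctrl.read_state(); print(s['position'],s['t'])
P=cloud(d,c,T); b=proj([p[0],p[1],.045],c,T)[0].astype(int); print(b)
for v in range(b[1]-28,b[1]+24,3): print(v,P[v,b[0]].round(4),P[v,b[0]+22].round(4))
cv2.imwrite('pics/r1.png',cv2.resize(im[130:270,220:420],None,fx=4,fy=4,interpolation=cv2.INTER_CUBIC))
```

```text
[ 0.54556429 -0.15421453  0.03397254] 3.412087745810442
True [ 0.54542446 -0.15440352  0.02526291] [-1.24452452  1.14252378  7.92107217] 24.403804435786814 17.2083
[ 0.54518649 -0.15403867  0.02555461] [-1.65497517  0.79011056  2.83434914]
[ 0.54468955 -0.15385677  0.12458263] 19.1083
[321 200]
172 [ 0.5512 -0.1285  0.0402] [ 0.5709 -0.1337  0.0402]
175 [ 0.5504 -0.1315  0.0387] [ 0.5702 -0.1367  0.0389]
178 [ 0.5497 -0.134   0.0397] [ 0.5695 -0.1395  0.0387]
181 [ 0.5489 -0.137   0.0389] [ 0.5688 -0.1422  0.0391]
184 [ 0.5483 -0.1395  0.0398] [ 0.5682 -0.145   0.0391]
187 [ 0.5477 -0.1417  0.0426] [ 0.5675 -0.1476  0.0399]
190 [ 0.5474 -0.1428  0.0492] [ 0.5668 -0.1505  0.0398]
193 [ 0.5468 -0.1453  0.0502] [ 0.5661 -0.1537  0.0384]
196 [ 0.546  -0.1482  0.0493] [ 0.5654 -0.1568  0.0378]
199 [ 0.5458 -0.149   0.0564] [ 0.5647 -0.1594  0.0388]
202 [ 0.5453 -0.1509  0.0592] [ 0.5639 -0.1622  0.039 ]
205 [ 0.5445 -0.1537  0.0587] [ 0.5632 -0.1652  0.0387]
208 [ 0.5437 -0.1566  0.0581] [ 0.5625 -0.1679  0.0394]
211 [ 0.5423 -0.1619  0.0503] [ 0.5618 -0.1707  0.0398]
214 [ 0.5415 -0.1649  0.0496] [ 0.5611 -0.174   0.0388]
217 [ 0.5397 -0.1714  0.039 ] [ 0.5603 -0.1771  0.0386]
220 [ 0.5388 -0.1748  0.0381] [ 0.5596 -0.1795  0.0402]
223 [ 0.5341 -0.1922 -0.0011] [ 5.579e-01 -1.980e-01  4.000e-04]
```

View pics/r1.png

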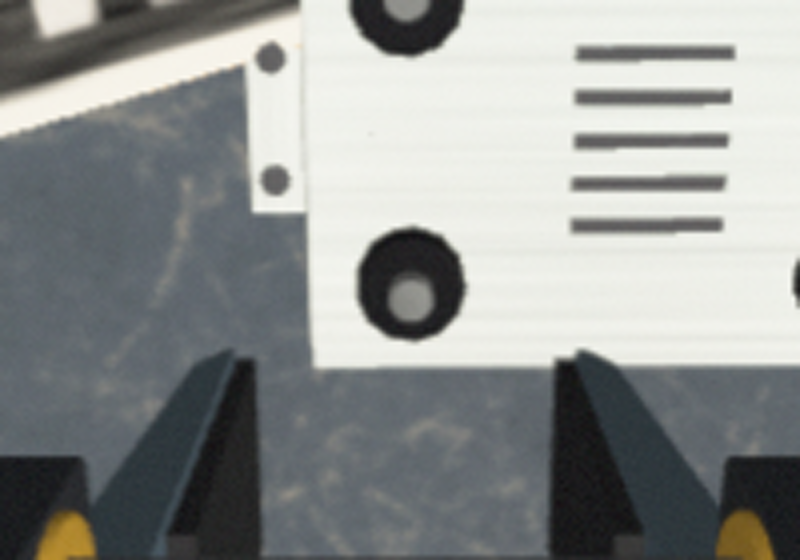

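The cover top is now at 0.039, the collar top at 0.050 (11 mm above it, so fully seated) and the pin top at 0.0585, still up. The picture shows the rivet seated at crop (411,285). Now I'll press with shut fingertips.

Run:
```python
from h import *
z=np.load('wr.npz'); c=ctrl.get_calibration('wrist'); T=z['T']
pin=atz([(322.75,204.5)],.058,c,T)[0]; print(pin)
x,y=(pin[:2]+[.5452,-.1541])/2
ctrl.move_gripper(0.0,20)
ctrl.servo_line([x,y,.052],speed=.1); ctrl.dwell(.15)
s=ctrl.read_state(); f0=s['force'][2]; print(s['position'],f0,s['finger_gap'])
hit=ctrl.servo_line([x,y,.030],speed=.006,stop_force=15.5)
s=ctrl.read_state(); print(hit,s['position'],s['force'][2]-f0,s['t'])
```

```text
[ 0.54608487 -0.15388145  0.058     ]
[ 0.54622425 -0.15415179  0.05280758] -0.043750223636156216 0.0061273165558446184
True [ 0.54508777 -0.15454355  0.03440661] 10.904033344201418 23.85
```

Run:
```python
from h import *
s=ctrl.read_state(); p=s['position']; print(s['force'])
ctrl.servo_line([p[0],p[1],p[2]+.09],speed=.1); ctrl.dwell(.1)
im,d,c,T=snap('wrist'); np.savez('wp.npz',im=im,d=d,T=T)
P=cloud(d,c,T); b=proj([.5452,-.154,.045],c,T)[0].astype(int); print(b,ctrl.read_state()['t'])
for v in range(b[1]-24,b[1]+24,2): print(v,P[v,b[0],2].round(4),P[v,b[0]+4,2].round(4),P[v,b[0]+20,2].round(4))
# reference: fitted neighbours' tops
cv2.imwrite('pics/p1.png',cv2.resize(im[130:270,220:420],None,fx=4,fy=4,interpolation=cv2.INTER_CUBIC))
```

```text
[-1.61704399  0.21084532 10.86028312]
[321 200] 25.0667
176 0.0388 0.0399 0.0393
178 0.0379 0.04 0.039
180 0.0385 0.0397 0.0398
182 0.0391 0.0395 0.0392
184 0.0386 0.0391 0.0385
186 0.04 0.0391 0.0395
188 0.0467 0.0478 0.0378
190 0.0504 0.0492 0.039
192 0.0495 0.0508 0.0402
194 0.0482 0.0498 0.04
196 0.0491 0.0505 0.0392
198 0.0499 0.0497 0.0377
200 0.0518 0.0505 0.0386
202 0.0501 0.0501 0.0406
204 0.0498 0.0503 0.0395
206 0.0507 0.0505 0.0398
208 0.0512 0.0513 0.0392
210 0.0494 0.0496 0.0388
212 0.0504 0.0507 0.0399
214 0.0504 0.0504 0.039
216 0.0391 0.0394 0.0393
218 0.0381 0.0392 0.0392
220 0.0378 0.1388 0.0392
222 -0.0005 0.1427 -0.0006
```

View pics/p1.png

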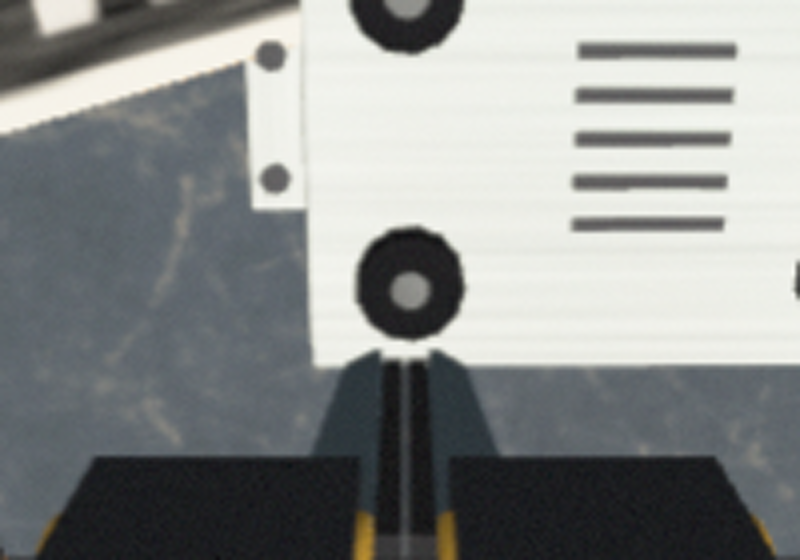

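Run:
```python
from h import *
x,y=.5457,-.154
ctrl.servo_line([x,y,.040],speed=.1); ctrl.dwell(.1)
a=ctrl.servo_line([x,y,.032],speed=.006,stop_force=3); s=ctrl.read_state(); print(a,s['position'][2],s['force'][2])
a=ctrl.servo_line([x,y,.030],speed=.005,stop_force=12.5); s=ctrl.read_state(); print(a,s['position'][2],s['force'][2],s['t'])
p=s['position']; ctrl.servo_line([p[0],p[1],p[2]+.09],speed=.1); ctrl.dwell(.1)
im,d,c,T=snap('wrist'); P=cloud(d,c,T)
pc=proj([.5455,-.154,.050],c,T)[0]; v,u=np.mgrid[:400,:640]; r=np.hypot(u-pc[0],v-pc[1])
Z=P[...,2]; print('pin',Z[r<3.5].mean(),'collar',Z[(r>6.5)&(r<10.5)].mean(),'cover',np.median(Z[(r>18)&(r<24)&(u>pc[0])&(v<pc[1])]),ctrl.read_state()['t'])
z=np.load('top0.npz')['im']; t,_,_,_=snap('top'); D=cv2.absdiff(z,t).max(2)>50
print({n:int(D[a:b,e:f].sum()) for n,(a,b,e,f) in dict(screw=(240,310,290,312),tape=(275,300,385,430),off=(125,148,308,345)).items()})
```

```text
True 0.03607149400846735 4.194303684173951
True 0.0341588055257463 10.766322660490577 27.6917
pin 0.050526081213132096 collar 0.05015051825201234 cover 0.03922460739037295 28.9
{'screw': 0, 'tape': 802, 'off': 0}
```

Run:
```python
from h import *
s=ctrl.read_state(); p=s['position']; ctrl.servo_line([p[0],p[1],.25],speed=.15)
ctrl.move_j([1.153,.32,1.565,0,1.257,-.02])
z=np.load('top0.npz')['im']; t,_,_,_=snap('top'); D=cv2.absdiff(z,t).max(2)>50
print({n:int(D[a:b,e:f].sum()) for n,(a,b,e,f) in dict(screw=(240,310,290,312),tape=(275,300,385,430),off=(125,148,308,345)).items()},ctrl.read_state()['t'])
print(ctrl.finish_job())
```

```text
{'screw': 0, 'tape': 0, 'off': 0} 32.6667
the job is handed in; nothing more can be done
None
```

The rivet is seated in the cover's empty hole, and only then was its pin pressed flush (about 0.4 mm above the collar); the robot has let go, the screwdriver, tape measure and off-cut are unmoved, and the job was handed in at about 33 s.

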